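# Clamp a profile offcut in the tapping jig by its thumbwheel

## Robot

A 6-joint arm with a two-finger parallel gripper is mounted at the origin on the work surface. World frame = base frame: x ahead of the robot, y to its left, z up, the work surface at z = 0. Lengths are in mm, angles in degrees, forces in N, time in s.
With the tool pointing down it reaches from about 350 to 850 mm from the base axis. Payload 8.1 kg.
Tool frame: the origin (TCP) lies midway between the tips of the shut fingers; the grasp point (between the pads) lies 19 mm behind it; x points along the fingers, y is the direction in which the jaws open and shut, and the axes are right-handed (so a half turn about x gives the same grasp; the last joint's range is limited). The gripper opens to 85 mm and grips with 20 to 120 N. Pads are 22 mm wide; open, the fingers measure 114 mm over their backs; the gripper's body (76 mm by 85 mm) begins 54 mm behind the grasp point. The pads swing forward as they close: fully open they stand 13 mm farther back than shut.
Start: joints at [-79.893, 7.471, 85.268, -0, 87.261, -4.893], TCP at [155.312, -579.555, 231.292] pointing down, gripper open.
Joint ranges: [-169.43, 169.43], [-51.17, 129.36], [1.28, 143.12], [-76.62, 256.62], [0, 156.53], [-152.29, 152.29]. Speed limits (degrees/s): [136.94, 136.94, 159.86, 180, 180, 180].

## Interface

Orientations are given as [roll, pitch, yaw] about the fixed x, y, z axes, in that order (R = Rz(yaw) Ry(pitch) Rx(roll)).
In Python, from bench import sense, snapshot, hand_in gives the robot as it stands.
- The arm moves only by the tool drive_tool, never from a script. Its argument "deltas" is a list of rows, each a list of 7 numbers: the closure in counts, from 0 (fully open) to 255 (shut), then the shift along the tool's x, y, z in m, then the turn, a rotation vector about the tool's x, y, z in rad. A call has exactly 10 rows; each row is the pose to reach, as a shift and turn from the pose commanded when the call began, along the tool's axes at that moment; what a row does not reach only later rows make up. A row lasts 1/12 s, in which the tool goes at most 41.7 mm and 7.16 degrees, less where a joint would pass 70% of its speed; a pose out of reach is approached as far as the arm can. A call with a gripper value outside its range is refused whole. The fingers move at their own pace and stop on an object; "squeeze" is the grip in N (left out, the last holds). Time passes only in rows, so rows that repeat a pose let the fingers close, or fill a call up. It gives the time, the measured TCP pose, the force and the opening at its end, in the units of the state.
- sense(): the state, without advancing time (a new reading comes with each control period).
- snapshot(name): name is "scene" or "side" or "wrist"; returns a dict with "frame" (384x512x3 uint8, blue, green, red), "fx", "fy", "cx", "cy" (pixels), "rvec" (rotation vector, rad) and "tvec" (3), from world to camera coordinates, as OpenCV has them. Camera axes: x right, y down, z forward; pixel columns grow to the right and rows downward; lengths in mm; the calibration is good to about 2 mm. A picture is of the moment at which its call begins. There is no depth.
- hand_in(): hands the job in, once; it reports no verdict.
The state is a dict: "time": time; "joint_pos": joint angles; "qd": joint speeds; "joint_efforts": joint torques, N m; "tool_pos": TCP position; "tcp_rot": TCP orientation; "ft_force": force on the tool from outside, world axes, zero at the start; "wrist_torque": the same for the moment, N m; "finger_gap": finger opening in mm.
Only numpy, scipy, OpenCV 4.12 (cv2) and the standard library are available. Lean on these libraries where they do the work, as an engineer would, in place of code of your own. Each camera call takes 0.05 s, during which the arm holds its last target.

## Task

Stand the 70 mm tall square aluminium offcut upright between the two jaws of the tapping jig, let go of it, then roll the jig's recessed thumbwheel with a fingertip on its exposed rim until the moving jaw holds the offcut snug and square against the fixed jaw. Press the wheel lightly, do not crush the offcut or push the moving jaw directly, and leave everything else on the bench where it is.

Things in the scene. Friction and masses are not known exactly. Their poses are not given: they have to be found in the camera images.
- offcut: The workpiece: a plain aluminium slotted-profile offcut, 20 x 20 mm in section and 70 mm tall, standing on end loose on the bench; about 50 g. Origin: centre of its lower end; z up along its length, x and y square to its side faces. In the jig its upper 42 mm stands above the jaws. Clamping of 5 to 10 N is snug; more than 30 N marks it.
- stub: Bystander that resembles it: 20 x 20 mm profile, only 35 mm tall, standing. Origin: centre of its underside.
- wide_offcut: Bystander that resembles it: 40 (x) x 20 (y) mm profile, 70 mm tall, standing. Origin: centre of its underside.
- jig: The tapping jig, fixed to the bench. Dark steel base plate 74 (x) x 206 (y) x 10 mm carrying, from -y to +y, the grey wheel housing, the moving jaw and the fixed jaw. Origin: on the bench surface, 3 mm to +y of the plate's centre. Its y axis is the slide direction, z up. The housing is 60 (x) x 70 (y) mm, spans y = -95 to -25 mm, top 57 mm above the bench.
- anvil: The fixed jaw: steel block 44 (x) x 18 (y) x 28 mm on the base plate, top 38 mm above the bench. Origin: lower edge's middle of its clamping face, which looks to the jig's -y, at y = 70 mm in the jig's frame.
- jaw: The moving jaw: steel block 44 x 16 x 28 mm, top 38 mm above the bench. Origin: lower edge's middle of its clamping face, which looks to the jig's +y. The face starts at y = 38 to 41 mm in the jig's frame (29 to 32 mm from the fixed jaw) and closes to +y, 7 mm per rad of wheel; with the offcut against the fixed jaw it touches at y = 50 mm. It stays where it is left.
- wheel: Black ribbed thumbwheel, 50 mm diameter, 16 mm wide, recessed in the housing's slot: only the top 8 mm of its rim stands out. Origin: its centre, at y = -60 mm in the jig's frame, 40 mm above the bench at rest; axle level, along the jig's x. It turns with a light drag of about 3 N at the rim; each further 1 N adds about 3.5 N of clamping. Let go, friction keeps up to about 10 N of it.
- rim (a point): Top of the thumbwheel's rim, 65 mm above the bench at rest, midway in its width; axes as the jig's. Moving it to the jig's +y (towards the jaws) closes the moving jaw, 7 mm per 25 mm of rim. The wheel does not give way downwards: a plain fingertip pressed at 7 to 10 N grips the rim, more than 25 N on the wheel damages its axle.
- nest (a point): Point on the base plate's top, midway between the fully open jaws: x = 0, y = 54 mm in the jig's frame, 10 mm above the bench. Axes as the jig's.
- bolt_a: Bystander: steel bolt 55 mm long lying on the bench.
- bolt_b: Bystander: steel bolt 40 mm long lying on the bench.
- nut_plate: Bystander: steel plate 50 x 30 x 6 mm lying flat.
- bracket: Bystander: aluminium angle bracket 40 x 40 x 40 mm.
- driver: Bystander: screwdriver 180 mm long, black handle, lying on the bench.
Things that resemble listed ones, but are neither listed nor needed, are in the scene too. Leave any green look-alike of the jig alone.

How it is judged:
By the outcome, as a careful person would: the job done as asked, in the order asked, and still so for the second after the job is handed in, with the robot touching nothing.
It also fails if it takes over 72 s, if anything falls off the work surface, if the arm or the gripper's body presses on something with over 40 N, if the wrist force passes 120 N, or if a joint passes its speed limit or range.

## Working session

There is one attempt and no reset: what is moved stays moved. The work goes in short steps, Python scripts to look and compute and a tool call to move; the robot and the scene stay as the last step left them, time stands still between calls to the robot, and variables do not carry over. Pictures are saved under pics/ and viewed, and the job is handed in when it is done.

Besides the shell and the picture viewer there is one more tool, called after ">>>" in YAML: its name, and indented under it one key for each argument. drive_tool: Moves the arm, as the interface text tells. Its arguments: {"type":"object","properties":{"deltas":{"type":"array","items":{"type":"array","items":{"type":"number"}}},"squeeze":{"type":"number"}},"required":["deltas"]}

```bash
mkdir -p pics; ls; cat > h.py <<'E'
import numpy as np, cv2
from bench import sense, snapshot, hand_in
from scipy.spatial.transform import Rotation as Rn
def snap(n,f):
    s=snapshot(n); cv2.imwrite('pics/'+f+'.png',s['frame']); np.save('pics/'+f+'.npy',s,allow_pickle=True); return s
def load(f): return np.load('pics/'+f+'.npy',allow_pickle=True).item()
def K(s): return np.array([[s['fx'],0,s['cx']],[0,s['fy'],s['cy']],[0,0,1.]])
def cast(s,u,v,z):
    R=cv2.Rodrigues(np.array(s['rvec'],float))[0]; t=np.array(s['tvec'],float).ravel()
    c=-R.T@t; d=R.T@np.linalg.inv(K(s))@np.array([u,v,1.]); return c+d*(z-c[2])/d[2]
def proj(s,P):
    return cv2.projectPoints(np.array(P,float).reshape(-1,1,3),np.array(s['rvec'],float),np.array(s['tvec'],float),K(s),None)[0].reshape(-1,2)
def tri(s1,p1,s2,p2):
    def ray(s,p):
        a=cast(s,*p,0);b=cast(s,*p,100);d=b-a;return a,d/np.linalg.norm(d)
    a,d=ray(s1,p1);b,e=ray(s2,p2)
    x=np.linalg.lstsq(np.c_[d,-e],b-a,rcond=None)[0]
    p,q=a+d*x[0],b+e*x[1]; return (p+q)/2,np.linalg.norm(p-q)
E
python3 - <<'E'
from h import *
for n in['scene','side','wrist']:
    s=snap(n,n+'0'); R=cv2.Rodrigues(np.array(s['rvec'],float))[0]; print(n,-R.T@np.array(s['tvec']).ravel(),R[2],s['fx'])
print(sense())
E
```

```text
pics
scene [1117.16741598 -489.31043421  940.2293848 ] [-0.48850684  0.44738821 -0.74913608] 446.2249973218063
side [141.98229905 753.22793184 827.06798981] [ 0.3924719  -0.63422819 -0.66612342] 378.0219710204089
wrist [ 219.30141869 -562.50031721  373.13798657] [-0.25479052 -0.06579791 -0.96475511] 286.2818694829193
{'time': 0.15, 'joint_pos': array([-7.98947099e+01,  7.50520004e+00,  8.53148746e+01,  2.36992810e-03,
        8.72612670e+01, -4.89215561e+00]), 'qd': array([ 0.09635637, -0.16810555, -0.18128049,  0.06035789, -0.06835811,
        0.07024091]), 'joint_efforts': array([ 8.30576209e-04, -5.70062399e+01, -5.01160169e+01, -1.57709519e-04,
        9.60421079e-03, -3.40056704e-05]), 'tool_pos': array([ 155.23748919, -579.13821859,  230.4857691 ]), 'tcp_rot': array([-96.55900577,  89.91862399,  98.43832499]), 'ft_force': array([ 0.37169351,  0.67758299, -0.19436023]), 'wrist_torque': array([-0.00544557, -0.01067668,  0.01852349]), 'finger_gap': 85.6427924532559}
```

View pics/scene0.png

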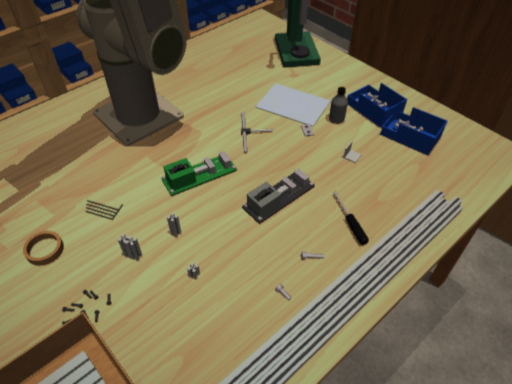

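View pics/side0.png

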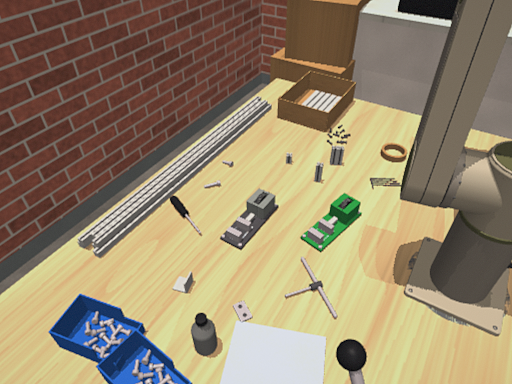

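View pics/wrist0.png

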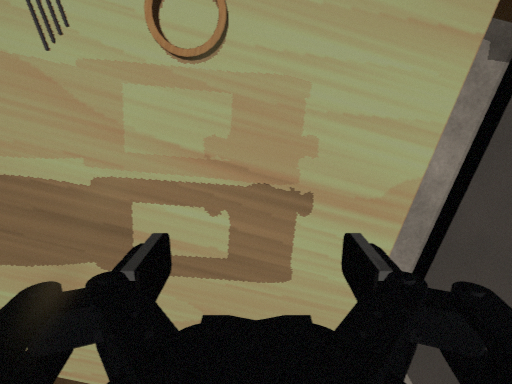

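Scene view: the candidates for the offcut are the slim tall piece at (174,225), the wide one at (130,247) and the short stub at (194,270). The grey jig is at (279,195) and its green look-alike at (199,173). Next I'll check close crops.

```bash
python3 - <<'E'
from h import *
a=load('scene0')['frame'];b=load('side0')['frame']
cv2.imwrite('pics/c1.png',cv2.resize(a[195:290,105:220],None,fx=6,fy=6,interpolation=cv2.INTER_CUBIC))
cv2.imwrite('pics/c2.png',cv2.resize(a[160:225,235:325],None,fx=8,fy=8,interpolation=cv2.INTER_CUBIC))
cv2.imwrite('pics/c3.png',cv2.resize(b[180:250,215:285],None,fx=8,fy=8,interpolation=cv2.INTER_CUBIC))
cv2.imwrite('pics/c4.png',cv2.resize(b[140:190,280:350],None,fx=10,fy=10,interpolation=cv2.INTER_CUBIC))
E
```

```text
(no output)
```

View pics/c1.png

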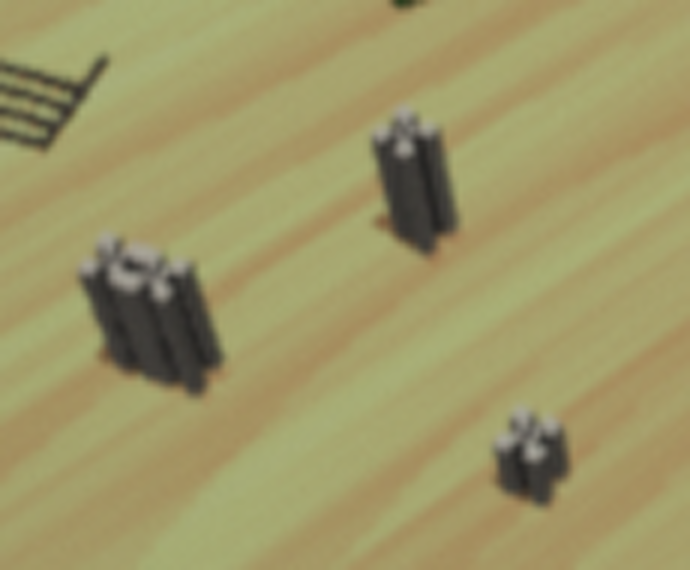

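View pics/c2.png

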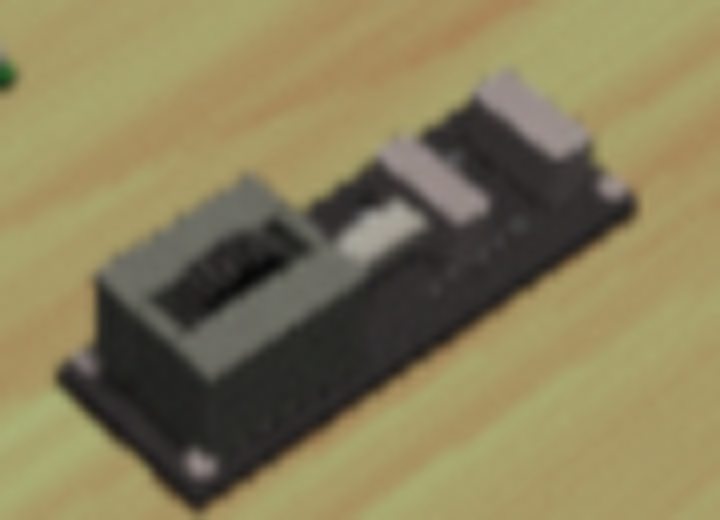

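View pics/c3.png

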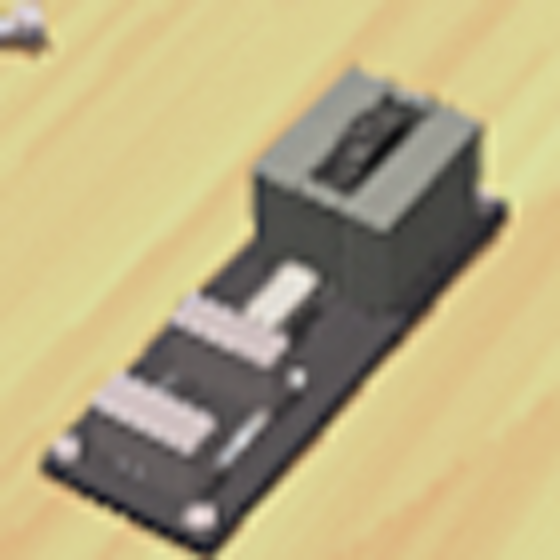

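View pics/c4.png

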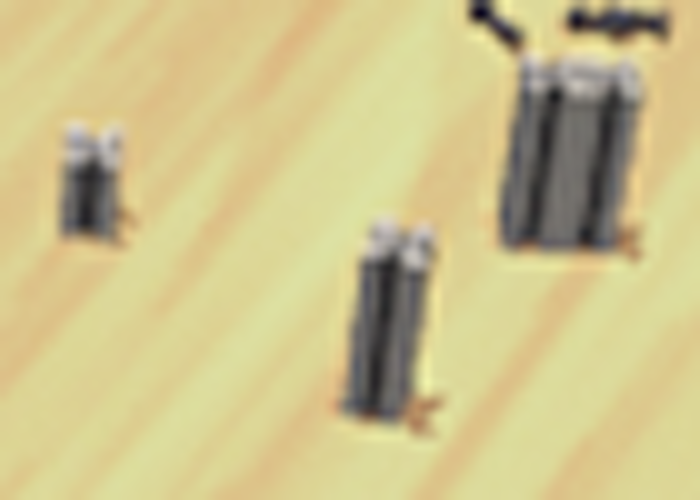

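The crops confirm the offcut as the slim, tall, square piece (scene 174,225; side 319,172). The wide piece has three lobes and the stub is half the height.

```bash
python3 - <<'E'
from h import *
A=load('scene0');B=load('side0')
def P(s,pts,sc,ox,oy,z): return np.array([cast(s,(x+.5)/sc-.5+ox,(y+.5)/sc-.5+oy,z)[:2] for x,y in pts])
def rep(n,q):
    print(n,q.round(1).tolist(),'c',q.mean(0).round(1))
    for i in range(len(q)):
        d=q[(i+1)%len(q)]-q[i]; print('   len %.1f ang %.1f'%(np.hypot(*d),np.degrees(np.arctan2(d[1],d[0]))))
rep('houseA',P(A,[(97,278),(252,178),(368,260),(210,380)],8,235,160,57))
rep('houseB',P(B,[(257,172),(355,68),(485,125),(385,232)],8,215,180,57))
rep('plateA',P(A,[(58,375),(198,505),(637,205)],8,235,160,8))
rep('plateB',P(B,[(42,465),(212,554),(507,210)],8,215,180,8))
rep('anvA',P(A,[(475,95),(508,70),(590,130),(560,160)],8,235,160,38))
rep('anvB',P(B,[(90,400),(115,372),(217,420),(192,455)],8,215,180,38))
rep('offA',P(A,[(374,137),(405,106),(440,130),(405,157)],6,105,195,70))
rep('offB',P(B,[(365,258),(380,220),(436,232),(422,268)],10,280,140,70))
rep('offbaseA',P(A,[(388,230),(428,255),(460,230)],6,105,195,0))
rep('offbaseB',P(B,[(343,408),(402,420)],10,280,140,0))
E
```

```text
houseA [[536.4, 5.2], [537.8, 73.1], [590.0, 76.6], [592.7, 3.7]] c [564.2  39.7]
   len 67.9 ang 88.8
   len 52.3 ang 3.8
   len 72.9 ang -87.8
   len 56.4 ang 178.4
houseB [[591.5, 74.8], [590.5, 6.2], [532.0, 8.5], [534.9, 77.4]] c [562.2  41.7]
   len 68.6 ang -90.8
   len 58.6 ang 177.7
   len 68.9 ang 87.6
   len 56.7 ang -2.6
plateA [[527.8, -5.6], [599.9, -7.4], [605.5, 196.2]] c [577.7  61.1]
   len 72.1 ang -1.5
   len 203.8 ang 88.4
   len 216.3 ang -111.1
plateB [[604.0, 199.5], [530.1, 202.0], [525.6, -0.7]] c [553.2 133.6]
   len 74.0 ang 178.1
   len 202.7 ang -91.3
   len 215.0 ang 68.6
anvA [[548.7, 170.0], [547.8, 187.3], [587.1, 187.7], [590.0, 169.8]] c [568.4 178.7]
   len 17.3 ang 92.7
   len 39.3 ang 0.6
   len 18.2 ang -80.9
   len 41.3 ang 179.7
anvB [[590.2, 186.6], [590.3, 171.0], [547.0, 171.3], [545.6, 189.2]] c [568.3 179.5]
   len 15.6 ang -89.8
   len 43.2 ang 179.7
   len 18.0 ang 94.5
   len 44.7 ang -3.4
offA [[470.2, -197.7], [465.3, -178.8], [485.3, -175.4], [487.2, -194.2]] c [ 477.  -186.5]
   len 19.4 ang 104.6
   len 20.3 ang 9.7
   len 18.8 ang -84.2
   len 17.4 ang -168.4
offB [[482.2, -172.4], [486.5, -193.4], [468.2, -197.0], [464.3, -177.1]] c [ 475.3 -185. ]
   len 21.4 ang -78.5
   len 18.7 ang -168.9
   len 20.2 ang 101.1
   len 18.5 ang 14.8
offbaseA [[464.2, -198.7], [486.5, -193.5], [484.9, -175.6]] c [ 478.5 -189.3]
   len 22.9 ang 13.0
   len 17.9 ang 95.0
   len 31.0 ang -132.0
offbaseB [[485.5, -179.0], [465.9, -183.6]] c [ 475.7 -181.3]
   len 20.1 ang -166.8
   len 20.1 ang 13.2
```

```bash
cat >> h.py <<'E'
def tool():
    s=sense(); return s,np.array(s['tool_pos']),Rn.from_euler('xyz',s['tcp_rot'],degrees=True).as_matrix()
def plan(p,yaw_y):
    """delta in tool axes (m, rad) to TCP p with tool x down and tool y along heading yaw_y deg (mod 180)"""
    s,q,R=tool(); print('t',round(s['time'],2),'pos',q.round(1),'gap',round(s['finger_gap'],1),'F',np.round(s['ft_force'],1)); print('tool y heading',np.degrees(np.arctan2(R[1,1],R[0,1])).round(2),'xdir',R[:,0].round(3))
    print('shift m',(R.T@(np.array(p)-q)/1000).round(4))
    best=None
    for a in(yaw_y,yaw_y+180):
        a=np.radians(a);x=np.array([0,0,-1.]);y=np.array([np.cos(a),np.sin(a),0]);T=np.c_[x,y,np.cross(x,y)]
        rv=Rn.from_matrix(R.T@T).as_rotvec()
        if best is None or np.linalg.norm(rv)<np.linalg.norm(best):best=rv
    print('turn rad',best.round(4),'deg',np.degrees(best).round(1))
E
python3 - <<'E'
from h import *
A=load('scene0')
for n,p,z in[('stub',(194,266),35),('wide',(128,239),70)]: print(n,cast(A,*p,z))
s,q,R=tool();print(R.round(3)); 
plan([476,-186,190],11)
plan([476,-186,190],101)
E
```

```text
stub [ 606.35004915 -221.13263493   35.        ]
wide [ 462.28624491 -302.90037072   70.        ]
[[-0.     0.259 -0.966]
 [ 0.001 -0.966 -0.259]
 [-1.    -0.001 -0.   ]]
t 0.15 pos [ 155.2 -579.1  230.5] gap 85.6 F [ 0.4  0.7 -0.2]
tool y heading -75.0 xdir [-0.     0.001 -1.   ]
shift m [ 0.041  -0.2967 -0.4116]
turn rad [-1.501e+00 -1.200e-03  1.000e-03] deg [-86.   -0.1   0.1]
t 0.15 pos [ 155.2 -579.1  230.5] gap 85.6 F [ 0.4  0.7 -0.2]
tool y heading -75.0 xdir [-0.     0.001 -1.   ]
shift m [ 0.041  -0.2967 -0.4116]
turn rad [ 0.0698 -0.0001  0.0014] deg [ 4.  -0.   0.1]
```

>>> drive_tool:
  deltas:
    - [0,0.041,-0.2967,-0.4116,-1.501,0,0]
    - [0,0.041,-0.2967,-0.4116,-1.501,0,0]
    - [0,0.041,-0.2967,-0.4116,-1.501,0,0]
    - [0,0.041,-0.2967,-0.4116,-1.501,0,0]
    - [0,0.041,-0.2967,-0.4116,-1.501,0,0]
    - [0,0.041,-0.2967,-0.4116,-1.501,0,0]
    - [0,0.041,-0.2967,-0.4116,-1.501,0,0]
    - [0,0.041,-0.2967,-0.4116,-1.501,0,0]
    - [0,0.041,-0.2967,-0.4116,-1.501,0,0]
    - [0,0.041,-0.2967,-0.4116,-1.501,0,0]
  squeeze: 30

```text
time: 0.98
tool_pos: [418.7, -255.9, 197.5]
tcp_rot: [51.8, 90.0, -41.2]
ft_force: [0.3, -1.0, -0.3]
finger_gap: 85.8
```

```bash
python3 - <<'E'
from h import *
plan([476,-186,170],11)
E
```

```text
t 0.98 pos [ 418.7 -255.9  197.5] gap 85.8 F [ 0.3 -1.  -0.3]
tool y heading -3.04 xdir [ 0. -0. -1.]
shift m [ 0.0275  0.0536 -0.0728]
turn rad [-2.45e-01  1.00e-04 -1.00e-04] deg [-14.   0.  -0.]
```

>>> drive_tool:
  deltas:
    - [0,0.0275,0.0536,-0.0728,-0.245,0,0]
    - [0,0.0275,0.0536,-0.0728,-0.245,0,0]
    - [0,0.0275,0.0536,-0.0728,-0.245,0,0]
    - [0,0.0275,0.0536,-0.0728,-0.245,0,0]
    - [0,0.0275,0.0536,-0.0728,-0.245,0,0]
    - [0,0.0275,0.0536,-0.0728,-0.245,0,0]
    - [0,0.0275,0.0536,-0.0728,-0.245,0,0]
    - [0,0.0275,0.0536,-0.0728,-0.245,0,0]
    - [0,0.0275,0.0536,-0.0728,-0.245,0,0]
    - [0,0.0275,0.0536,-0.0728,-0.245,0,0]

```text
time: 1.82
tool_pos: [475.5, -189.0, 170.6]
tcp_rot: [46.0, 90.0, -33.4]
ft_force: [-1.0, 0.3, 0.2]
finger_gap: 85.4
```

```bash
python3 - <<'E'
from h import *
s=snap('wrist','wrist1')
plan([476,-186,60],11)
cc=proj(s,[[476,-186,70],[476,-186,0]]);print(cc)
E
```

```text
t 1.87 pos [ 475.5 -188.9  170.5] gap 85.7 F [0.1 0.6 0. ]
tool y heading 10.59 xdir [ 0. -0. -1.]
shift m [ 0.1105  0.001  -0.0028]
turn rad [-0.0072  0.0003 -0.0003] deg [-0.4  0.  -0. ]
[[257.66238255 186.15128008]
 [257.33430735 170.34712555]]
```

View pics/wrist1.png

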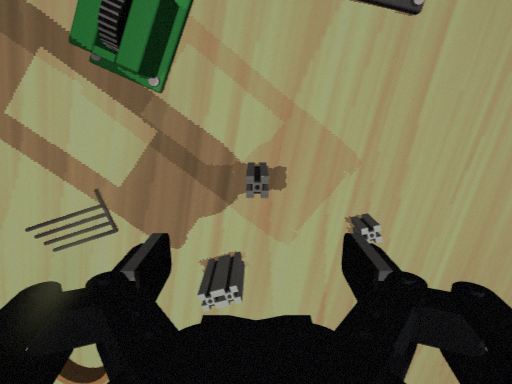

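The wrist view shows the offcut centred near (257,185), the wide piece at (222,280) and the stub at (367,230).

```bash
python3 - <<'E'
from h import *
a=load('wrist1')['frame'];cv2.imwrite('pics/c5.png',cv2.resize(a[155:205,230:290],None,fx=12,fy=12,interpolation=cv2.INTER_CUBIC))
E
```

```text
(no output)
```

View pics/c5.png

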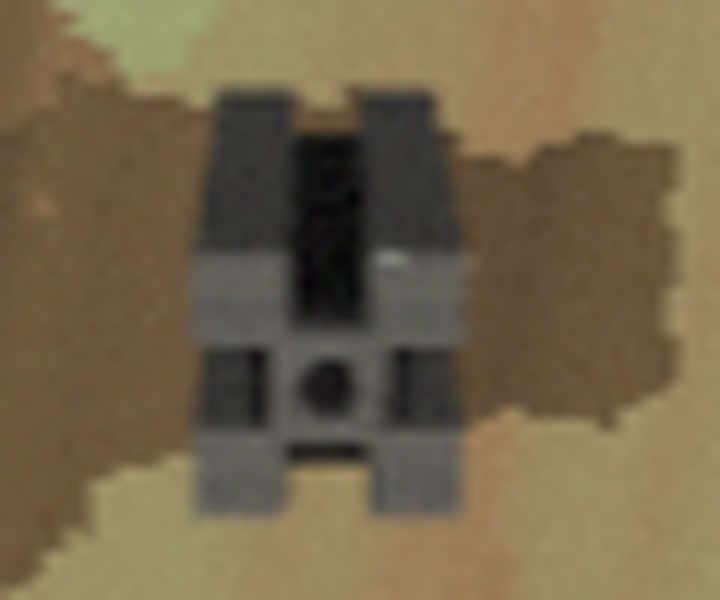

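```bash
python3 - <<'E'
from h import *
s=load('wrist1')
q=np.array([cast(s,(x+.5)/12-.5+230,(y+.5)/12-.5+155,70)[:2] for x,y in[(192,252),(466,252),(464,515),(194,515)]]);print(q.round(1),q.mean(0))
for i in range(4):
    d=q[(i+1)%4]-q[i];print(np.hypot(*d),np.degrees(np.arctan2(d[1],d[0])))
c=q.mean(0);plan([c[0],c[1],36],10.8)
E
```

```text
[[ 463.9 -178.6]
 [ 483.4 -174.9]
 [ 487.1 -194.5]
 [ 467.5 -198.1]] [ 475.46961904 -186.52610601]
19.85129731517316 10.580049334672799
19.8991325707088 -79.20160322505295
19.971941196532633 -169.4195094970193
19.899192310490193 100.45102534323613
t 1.87 pos [ 475.5 -188.9  170.5] gap 85.7 F [0.1 0.6 0. ]
tool y heading 10.59 xdir [ 0. -0. -1.]
shift m [ 0.1345  0.0004 -0.0024]
turn rad [-0.0037  0.0003 -0.0003] deg [-0.2  0.  -0. ]
```

>>> drive_tool:
  deltas:
    - [0,0.02,0.0004,-0.0024,0,0,0]
    - [0,0.04,0.0004,-0.0024,0,0,0]
    - [0,0.06,0.0004,-0.0024,0,0,0]
    - [0,0.08,0.0004,-0.0024,0,0,0]
    - [0,0.1,0.0004,-0.0024,0,0,0]
    - [0,0.12,0.0004,-0.0024,0,0,0]
    - [0,0.1345,0.0004,-0.0024,0,0,0]
    - [0,0.1345,0.0004,-0.0024,0,0,0]
    - [0,0.1345,0.0004,-0.0024,0,0,0]
    - [0,0.1345,0.0004,-0.0024,0,0,0]

```text
time: 2.7
tool_pos: [476.2, -186.2, 36.8]
tcp_rot: [51.7, 89.9, -27.6]
ft_force: [0.3, 0.7, 1.1]
finger_gap: 85.0
```

>>> drive_tool:
  deltas:
    - [255,0,0,0,0,0,0]
    - [255,0,0,0,0,0,0]
    - [255,0,0,0,0,0,0]
    - [255,0,0,0,0,0,0]
    - [255,0,0,0,0,0,0]
    - [255,0,0,0,0,0,0]
    - [255,0,0,0,0,0,0]
    - [255,0,0,0,0,0,0]
    - [255,0,0,0,0,0,0]
    - [255,0,0,0,0,0,0]
  squeeze: 30

```text
time: 3.53
tool_pos: [475.9, -186.0, 36.1]
tcp_rot: [52.6, 90.0, -26.8]
ft_force: [-1.5, -1.1, 5.3]
finger_gap: 19.6
```

>>> drive_tool:
  deltas:
    - [255,-0.02,0,0,0,0,0]
    - [255,-0.04,0,0,0,0,0]
    - [255,-0.06,0,0,0,0,0]
    - [255,-0.08,0,0,0,0,0]
    - [255,-0.1,0,0,0,0,0]
    - [255,-0.12,0,0,0,0,0]
    - [255,-0.14,0,0,0,0,0]
    - [255,-0.16,0,0,0,0,0]
    - [255,-0.16,0,0,0,0,0]
    - [255,-0.16,0,0,0,0,0]

```text
time: 4.37
tool_pos: [476.2, -186.1, 196.4]
tcp_rot: [53.1, 89.9, -26.2]
ft_force: [0.2, 0.2, -2.4]
finger_gap: 19.6
```

```bash
python3 - <<'E'
from h import *
snap('wrist','wrist2')
plan([566,120,200],-1.6)
E
```

```text
t 4.42 pos [ 475.4 -185.7  195. ] gap 19.6 F [-0.4  0.  -0.9]
tool y heading 10.66 xdir [-0.  0. -1.]
shift m [-0.005   0.1455 -0.2837]
turn rad [ 2.14e-01 -2.00e-04  4.00e-04] deg [12.3 -0.   0. ]
```

View pics/wrist2.png

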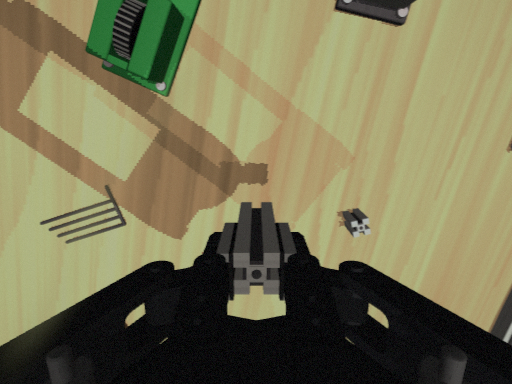

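>>> drive_tool:
  deltas:
    - [255,-0.005,0.1455,-0.2737,0.214,0,0]
    - [255,-0.005,0.1455,-0.2737,0.214,0,0]
    - [255,-0.005,0.1455,-0.2737,0.214,0,0]
    - [255,-0.005,0.1455,-0.2737,0.214,0,0]
    - [255,-0.005,0.1455,-0.2737,0.214,0,0]
    - [255,-0.005,0.1455,-0.2737,0.214,0,0]
    - [255,-0.005,0.1455,-0.2737,0.214,0,0]
    - [255,-0.005,0.1455,-0.2737,0.214,0,0]
    - [255,-0.005,0.1455,-0.2737,0.214,0,0]
    - [255,-0.005,0.1455,-0.2737,0.214,0,0]

```text
time: 5.25
tool_pos: [566.9, 111.4, 198.2]
tcp_rot: [-80.5, 89.8, -172.0]
ft_force: [-0.3, -0.8, -0.6]
finger_gap: 19.4
```

```bash
python3 - <<'E'
from h import *
snap('wrist','wrist3')
plan([567,159,200],-1.6)
E
```

```text
t 5.3 pos [566.9 110.2 198.5] gap 19.8 F [-0.8 -0.6 -0.5]
tool y heading -1.53 xdir [-0.003 -0.001 -1.   ]
shift m [-0.0016 -0.0012 -0.0488]
turn rad [0.0012 0.0009 0.0035] deg [0.1 0.  0.2]
```

View pics/wrist3.png

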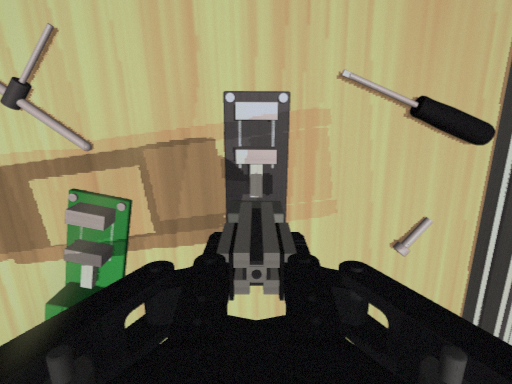

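The wrist view shows the grey jig's anvil top at about (257,110), the moving jaw at (257,157), and the held offcut below them. I'll zoom in to measure these.

```bash
python3 - <<'E'
from h import *
a=load('wrist3')['frame'];cv2.imwrite('pics/c6.png',cv2.resize(a[85:180,215:300],None,fx=6,fy=6,interpolation=cv2.INTER_CUBIC))
E
```

```text
(no output)
```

View pics/c6.png

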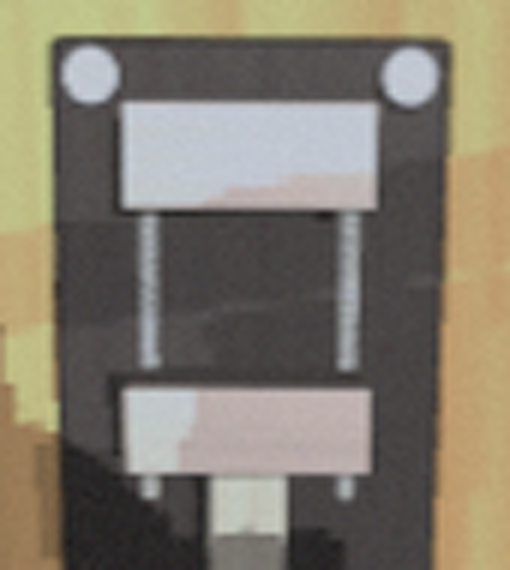

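```bash
python3 - <<'E'
from h import *
s=load('wrist3')
def P(pts,z): return np.array([cast(s,(x+.5)/6-.5+215,(y+.5)/6-.5+85,z)[:2] for x,y in pts])
def rep(n,q):
    print(n,q.round(1).tolist(),q.mean(0).round(1),[(round(float(np.hypot(*(q[(i+1)%4]-q[i]))),1),round(float(np.degrees(np.arctan2(*(q[(i+1)%4]-q[i])[::-1]))),1)) for i in range(4)])
rep('anvil',P([(121,101),(378,101),(377,209),(121,209)],38))
rep('jaw',P([(123,386),(373,386),(371,474),(124,474)],38))
rep('plate',P([(53,40),(449,40),(436,560),(62,560)],10))
# held offcut: lower & upper edges
E
```

```text
anvil [[546.3, 187.8], [589.6, 186.7], [589.3, 169.1], [545.5, 170.1]] [567.7 178.4] [(43.3, -1.4), (17.7, -90.9), (43.9, 178.6), (17.7, 87.4)]
jaw [[544.5, 139.9], [588.5, 138.8], [588.0, 123.1], [544.0, 124.2]] [566.2 131.5] [(44.0, -1.4), (15.7, -91.6), (44.1, 178.6), (15.7, 88.1)]
plate [[532.2, 199.8], [604.5, 197.9], [602.5, 100.6], [528.6, 102.4]] [567.  150.2] [(72.3, -1.4), (97.3, -91.2), (73.9, 178.6), (97.4, 87.9)]
```

>>> drive_tool:
  deltas:
    - [255,0,-0.0012,-0.0229,0.0012,0.0009,0.0035]
    - [255,0,-0.0012,-0.0459,0.0012,0.0009,0.0035]
    - [255,0.02,-0.0012,-0.0459,0.0012,0.0009,0.0035]
    - [255,0.04,-0.0012,-0.0459,0.0012,0.0009,0.0035]
    - [255,0.06,-0.0012,-0.0459,0.0012,0.0009,0.0035]
    - [255,0.08,-0.0012,-0.0459,0.0012,0.0009,0.0035]
    - [255,0.09,-0.0012,-0.0459,0.0012,0.0009,0.0035]
    - [255,0.09,-0.0012,-0.0459,0.0012,0.0009,0.0035]
    - [255,0.09,-0.0012,-0.0459,0.0012,0.0009,0.0035]
    - [255,0.09,-0.0012,-0.0459,0.0012,0.0009,0.0035]

```text
time: 6.13
tool_pos: [568.9, 155.5, 112.1]
tcp_rot: [103.2, 89.7, 11.5]
ft_force: [-0.6, 1.0, 0.7]
finger_gap: 20.0
```

```bash
python3 - <<'E'
from h import *
snap('wrist','wrist4');snap('scene','scene4');s=snap('side','side4')
plan([567,156.1,46.3],-1.6)
a=load('scene4')['frame'];b=load('side4')['frame'];w=load('wrist4')['frame']
cv2.imwrite('pics/c7.png',np.hstack([cv2.resize(x,(400,400),interpolation=cv2.INTER_CUBIC) for x in(a[120:220,240:340],b[170:270,200:300])]))
E
```

```text
t 6.28 pos [569.2 156.  112.4] gap 19.8 F [ 0.4 -0.1 -1.1]
tool y heading -1.68 xdir [ 0.006  0.001 -1.   ]
shift m [ 0.0661 -0.0026  0.0001]
turn rad [-0.0015 -0.0015 -0.0061] deg [-0.1 -0.1 -0.4]
```

View pics/c7.png

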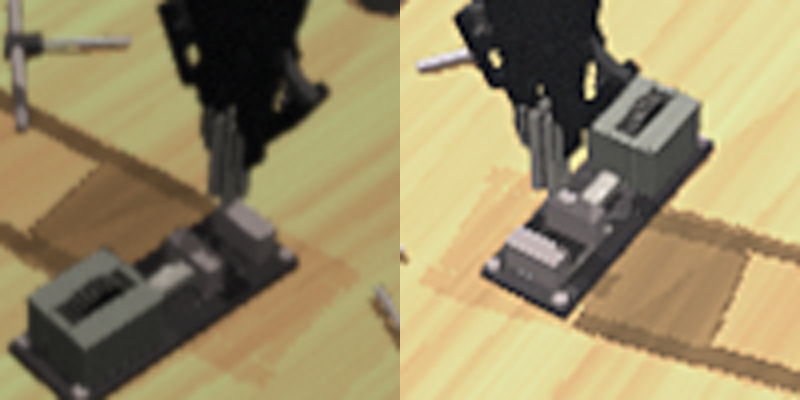

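View pics/wrist4.png

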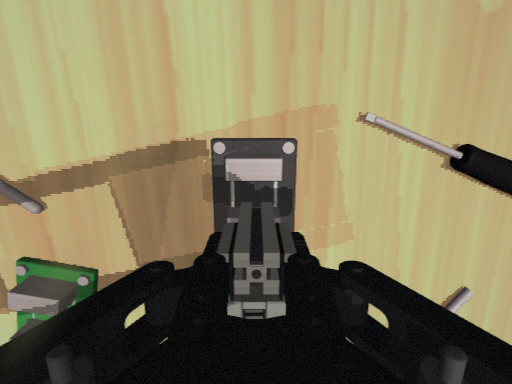

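```bash
python3 - <<'E'
from h import *
s=load('wrist4'); cv2.imwrite('pics/c8.png',cv2.resize(s['frame'][130:320,200:310],None,fx=3,fy=3,interpolation=cv2.INTER_CUBIC))
for p,z in[((238,203),76),((275,203),76),((226,181),38),((282,181),38)]: print(p,cast(s,*p,z).round(1))
E
```

```text
(238, 203) [557.2 164.1  76. ]
(275, 203) [581.5 163.4  76. ]
(226, 181) [546.  170.2  38. ]
(282, 181) [589.6 168.9  38. ]
```

View pics/c8.png

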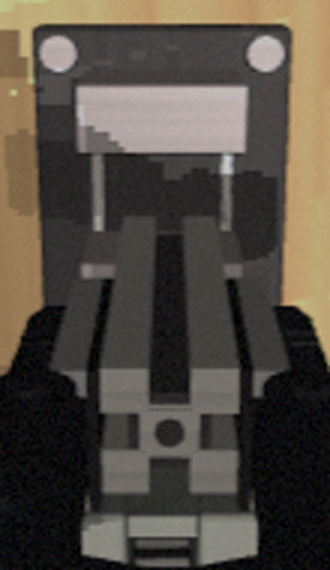

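>>> drive_tool:
  deltas:
    - [255,0.01,-0.0026,0,0,0,-0.005]
    - [255,0.02,-0.0026,0,0,0,-0.005]
    - [255,0.03,-0.0026,0,0,0,-0.005]
    - [255,0.04,-0.0026,0,0,0,-0.005]
    - [255,0.05,-0.0026,0,0,0,-0.005]
    - [255,0.058,-0.0026,0,0,0,-0.005]
    - [255,0.062,-0.0026,0,0,0,-0.005]
    - [255,0.064,-0.0026,0,0,0,-0.005]
    - [255,0.065,-0.0026,0,0,0,-0.005]
    - [255,0.065,-0.0026,0,0,0,-0.005]

```text
time: 7.12
tool_pos: [565.6, 156.1, 46.1]
tcp_rot: [-110.9, 89.9, 157.5]
ft_force: [-1.5, -1.1, 3.1]
finger_gap: 19.7
```

```bash
python3 - <<'E'
from h import *
snap('wrist','wrist5');snap('side','side5')
plan([567,156.1,46],-1.6)
w=load('wrist5')['frame'];b=load('side5')['frame']
cv2.imwrite('pics/c9.png',np.hstack([cv2.resize(w[100:300,156:356],(400,400),interpolation=cv2.INTER_CUBIC),cv2.resize(b[180:260,205:285],(400,400),interpolation=cv2.INTER_CUBIC)]))
E
```

```text
t 7.22 pos [565.8 156.1  46.1] gap 19.5 F [-4.  -0.2  4.2]
tool y heading -1.67 xdir [-0.001  0.001 -1.   ]
shift m [ 0.0001  0.0012 -0.    ]
turn rad [-0.0013 -0.0009  0.0014] deg [-0.1 -0.1  0.1]
```

View pics/c9.png

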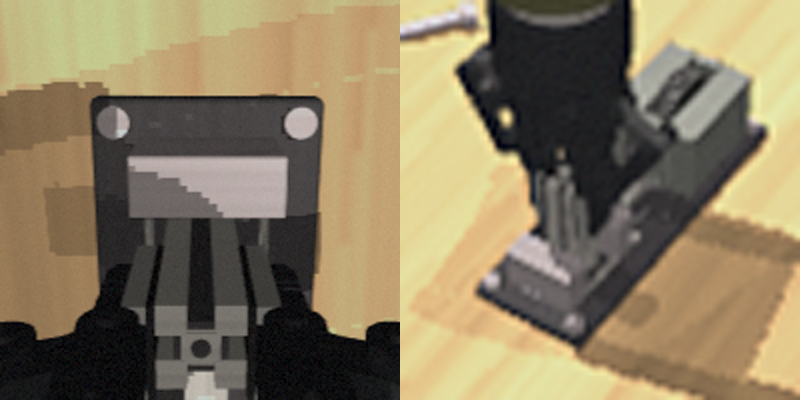

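>>> drive_tool:
  deltas:
    - [185,0,0,0,0,0,0]
    - [175,0,0,0,0,0,0]
    - [150,0,0,0,0,0,0]
    - [130,0,0,0,0,0,0]
    - [110,0,0,0,0,0,0]
    - [110,0,0,0,0,0,0]
    - [110,-0.02,0,0,0,0,0]
    - [110,-0.05,0,0,0,0,0]
    - [110,-0.08,0,0,0,0,0]
    - [110,-0.12,0,0,0,0,0]

```text
time: 8.05
tool_pos: [564.1, 155.6, 164.4]
tcp_rot: [-89.5, 89.7, 178.8]
ft_force: [1.5, 1.6, -0.6]
finger_gap: 48.4
```

```bash
python3 - <<'E'
from h import *
s=snap('wrist','wrist6');snap('side','side6')
plan([563.5,100,150],-1.6)
w=load('wrist6')['frame'];b=load('side6')['frame']
cv2.imwrite('pics/c10.png',np.hstack([cv2.resize(w[100:300,156:356],(400,400),interpolation=cv2.INTER_CUBIC),cv2.resize(b[180:260,205:285],(400,400),interpolation=cv2.INTER_CUBIC)]))
E
```

```text
t 8.15 pos [570.3 156.8 174.2] gap 48.6 F [ 1.6 -0.   2. ]
tool y heading -1.67 xdir [ 0.011  0.003 -1.   ]
shift m [ 0.0239 -0.0054  0.0571]
turn rad [-0.0012 -0.0035 -0.0108] deg [-0.1 -0.2 -0.6]
```

View pics/c10.png

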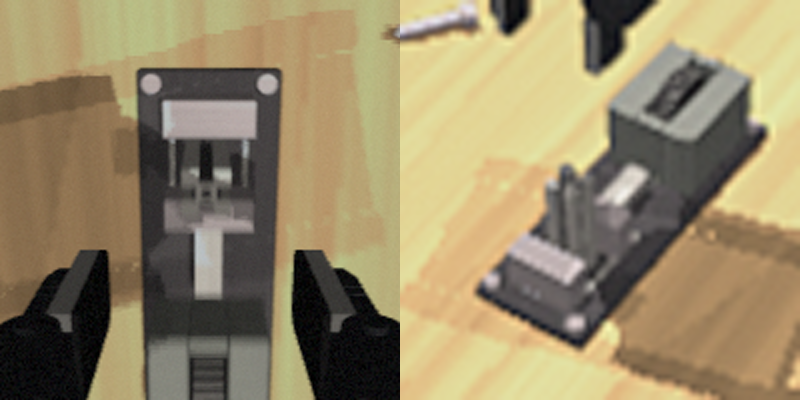

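>>> drive_tool:
  deltas:
    - [110,0,-0.0054,0.04,0,-0.003,-0.01]
    - [180,0,-0.0054,0.08,0,-0.003,-0.01]
    - [255,0,-0.0054,0.12,0,-0.003,-0.01]
    - [255,0,-0.0054,0.15,0,-0.003,-0.01]
    - [255,0.01,-0.0054,0.15,0,-0.003,-0.01]
    - [255,0.02,-0.0054,0.15,0,-0.003,-0.01]
    - [255,0.02,-0.0054,0.15,0,-0.003,-0.01]
    - [255,0.02,-0.0054,0.15,0,-0.003,-0.01]
    - [255,0.02,-0.0054,0.15,0,-0.003,-0.01]
    - [255,0.02,-0.0054,0.15,0,-0.003,-0.01]

```text
time: 8.98
tool_pos: [556.4, 7.3, 145.9]
tcp_rot: [-79.9, 89.4, -171.5]
ft_force: [0.2, 0.6, -0.1]
finger_gap: 0.3
```

```bash
python3 - <<'E'
from h import *
s=snap('wrist','wrist7')
plan([563.7,27,100],-1.6)
print(proj(s,[[563.7,40,65]]))
E
```

```text
t 9.03 pos [556.5   7.2 146.1] gap -0.1 F [-0.4 -0.4  0.4]
tool y heading -1.59 xdir [-0.011 -0.002 -1.   ]
shift m [ 0.046   0.0072 -0.0201]
turn rad [0.0002 0.0021 0.0107] deg [0.  0.1 0.6]
[[265.78047548 155.23377043]]
```

View pics/wrist7.png

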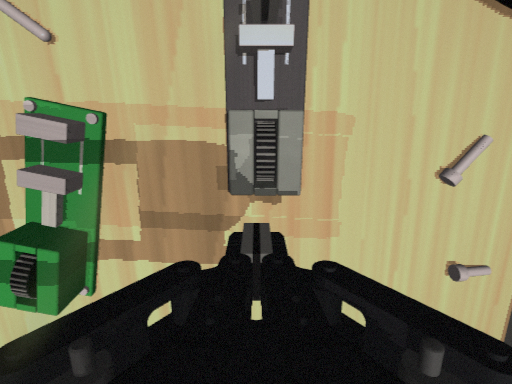

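```bash
python3 - <<'E'
from h import *
s=load('wrist7');cv2.imwrite('pics/c11.png',cv2.resize(s['frame'][95:265,190:330],None,fx=4,fy=4,interpolation=cv2.INTER_CUBIC))
for p in[(229,110),(303,110),(301,190),(228,190)]: print(cast(s,*p,57).round(1))
for p in[(255,119),(277,119),(254,187),(277,187)]: print('slot',cast(s,*p,57).round(1))
E
```

```text
[535.8  75.   57. ]
[593.4  73.4  57. ]
[592.8   8.8  57. ]
[531.6  10.3  57. ]
slot [555.9  67.6  57. ]
slot [573.2  67.1  57. ]
slot [553.5  12.4  57. ]
slot [572.7  11.9  57. ]
```

View pics/c11.png

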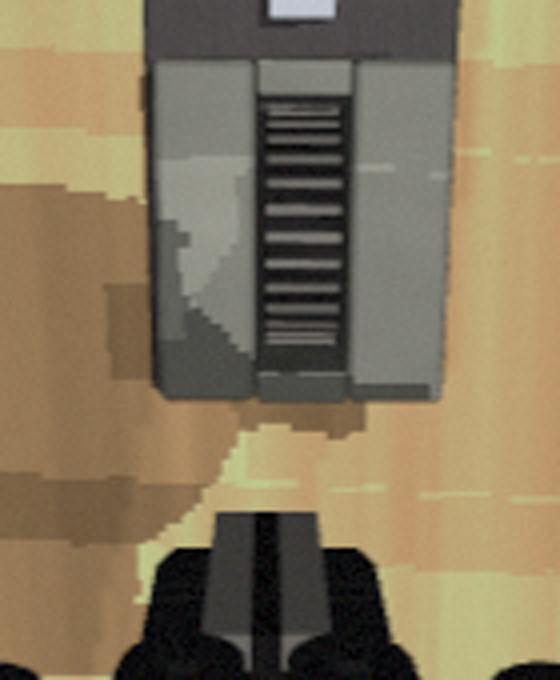

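>>> drive_tool:
  deltas:
    - [255,0,0.0036,-0.012,0,0.002,0.0107]
    - [255,0,0.0072,-0.024,0,0.002,0.0107]
    - [255,0.02,0.0072,-0.024,0,0.002,0.0107]
    - [255,0.04,0.0072,-0.024,0,0.002,0.0107]
    - [255,0.06,0.0072,-0.024,0,0.002,0.0107]
    - [255,0.07,0.0072,-0.024,0,0.002,0.0107]
    - [255,0.07,0.0072,-0.024,0,0.002,0.0107]
    - [255,0.07,0.0072,-0.024,0,0.002,0.0107]
    - [255,0.07,0.0072,-0.024,0,0.002,0.0107]
    - [255,0.07,0.0072,-0.024,0,0.002,0.0107]

```text
time: 9.87
tool_pos: [564.5, 30.0, 77.2]
tcp_rot: [88.8, 89.9, -2.8]
ft_force: [-0.7, 0.8, 0.8]
finger_gap: -0.3
```

```bash
python3 - <<'E'
from h import *
s=snap('side','side8');
plan([563.7,31,65],-1.6)
cv2.imwrite('pics/c12.png',cv2.resize(s['frame'][170:260,205:305],None,fx=7,fy=6,interpolation=cv2.INTER_CUBIC))
E
```

```text
t 9.92 pos [564.4  29.9  77.1] gap 0.2 F [-0.   0.8 -0.5]
tool y heading -1.68 xdir [ 0.002 -0.    -1.   ]
shift m [ 0.0121 -0.0008 -0.0011]
turn rad [-0.0013  0.0001 -0.0019] deg [-0.1  0.  -0.1]
```

View pics/c12.png

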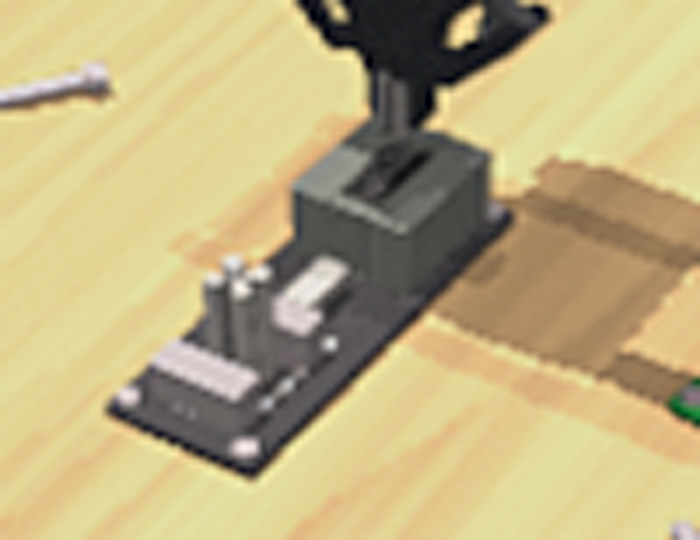

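>>> drive_tool:
  deltas:
    - [255,0.004,-0.0006,-0.001,0,0,0]
    - [255,0.007,-0.0006,-0.001,0,0,0]
    - [255,0.009,-0.0006,-0.001,0,0,0]
    - [255,0.01,-0.0006,-0.001,0,0,0]
    - [255,0.011,-0.0006,-0.001,0,0,0]
    - [255,0.0115,-0.0006,-0.001,0,0,0]
    - [255,0.012,-0.0006,-0.001,0,0,0]
    - [255,0.012,-0.0006,-0.001,0,0,0]
    - [255,0.012,-0.0006,-0.001,0,0,0]
    - [255,0.012,-0.0006,-0.001,0,0,0]

```text
time: 10.75
tool_pos: [562.5, 30.9, 64.6]
tcp_rot: [-83.4, 89.9, -175.0]
ft_force: [-6.4, -0.0, 11.7]
finger_gap: 0.0
```

```bash
python3 - <<'E'
from h import *
snapshot('side');snapshot('side');plan([563.7,31,65],-1.6)
E
```

```text
t 10.85 pos [562.6  30.9  64.7] gap -0.0 F [-6.6 -0.2 12.1]
tool y heading -1.67 xdir [-0.001 -0.    -1.   ]
shift m [-0.0003  0.0011 -0.0002]
turn rad [-0.0012  0.0002  0.0011] deg [-0.1  0.   0.1]
```

>>> drive_tool:
  deltas:
    - [255,-0.0001,-0.0003,-0.002,0,0,0]
    - [255,-0.0001,-0.0006,-0.004,0,0,0]
    - [255,-0.0001,-0.0008,-0.006,0,0,0]
    - [255,-0.0001,-0.0008,-0.008,0,0,0]
    - [255,-0.0001,-0.0008,-0.01,0,0,0]
    - [255,-0.0001,-0.0008,-0.012,0,0,0]
    - [255,-0.0001,-0.0008,-0.014,0,0,0]
    - [255,-0.0001,-0.0008,-0.015,0,0,0]
    - [255,-0.0001,-0.0008,-0.015,0,0,0]
    - [255,-0.0001,-0.0008,-0.015,0,0,0]

```text
time: 11.68
tool_pos: [562.8, 45.5, 64.9]
tcp_rot: [19.8, 90.0, -71.9]
ft_force: [-3.6, -1.3, 8.2]
finger_gap: 0.1
```

```bash
python3 - <<'E'
from h import *
s=snap('side','side9');
plan([563.7,31,65],-1.6)
cv2.imwrite('pics/c13.png',cv2.resize(s['frame'][170:260,205:305],None,fx=7,fy=6,interpolation=cv2.INTER_CUBIC))
E
```

```text
t 11.73 pos [562.8  45.5  64.9] gap 0.1 F [-3.7 -2.4  9.6]
tool y heading -1.68 xdir [ 0.    -0.001 -1.   ]
shift m [-0.0001  0.0013  0.0144]
turn rad [-0.0014  0.0008 -0.0003] deg [-0.1  0.  -0. ]
```

View pics/c13.png

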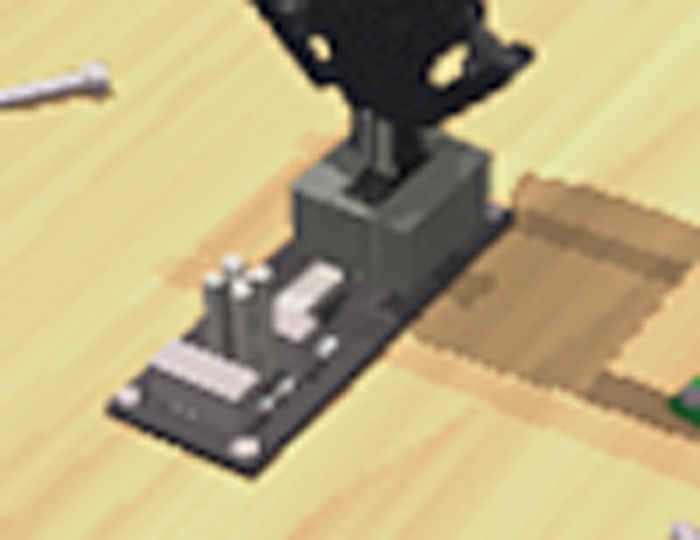

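>>> drive_tool:
  deltas:
    - [255,0,0,-0.002,0,0,0]
    - [255,0,0,-0.004,0,0,0]
    - [255,0,0,-0.005,0,0,0]
    - [255,0,0,-0.005,0,0,0]
    - [255,-0.005,0,-0.005,0,0,0]
    - [255,-0.006,0,0.005,0,0,0]
    - [255,-0.006,0,0.0145,0,0,0]
    - [255,-0.006,0,0.0145,0,0,0]
    - [255,-0.003,0,0.0145,0,0,0]
    - [255,-0.001,0,0.0145,0,0,0]

```text
time: 12.57
tool_pos: [561.9, 31.0, 64.4]
tcp_rot: [-79.3, 90.0, -171.0]
ft_force: [-2.8, -4.1, 20.7]
finger_gap: -0.0
```

```bash
python3 - <<'E'
from h import *
s=snap('side','side10');
plan([563.7,31,65],-1.6)
cv2.imwrite('pics/c14.png',cv2.resize(s['frame'][170:260,205:305],None,fx=7,fy=6,interpolation=cv2.INTER_CUBIC))
E
```

```text
t 12.62 pos [562.   30.9  64.8] gap 0.4 F [-3.4 -3.2  6.9]
tool y heading -1.7 xdir [-0.001 -0.    -1.   ]
shift m [-0.0002  0.0017 -0.0001]
turn rad [-0.0018  0.0005  0.0005] deg [-0.1  0.   0. ]
```

View pics/c14.png

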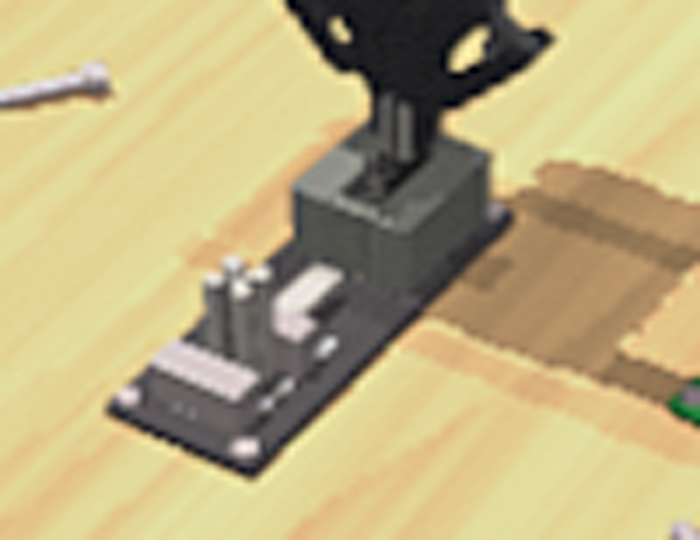

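```bash
python3 - <<'E'
from h import *
cv2.imwrite('pics/c15.png',np.hstack([cv2.resize(load(n)['frame'][205:235,232:257],None,fx=10,fy=10,interpolation=cv2.INTER_CUBIC) for n in('side8','side9','side10')]))
s=load('side8')
u=np.array([0.0279,0.9996]);x=np.array([.9996,-.0279]);o=np.array([567.55,169.5])-70*u
for y in(40,42,44,46): print(y,proj(s,[np.r_[o+y*u-22*x,38],np.r_[o+y*u-22*x,38]])[0],)
E
```

```text
40 [248.35756155 225.3528591 ]
42 [247.96393127 225.78882121]
44 [247.56938424 226.22579866]
46 [247.17391724 226.66379502]
```

View pics/c15.png

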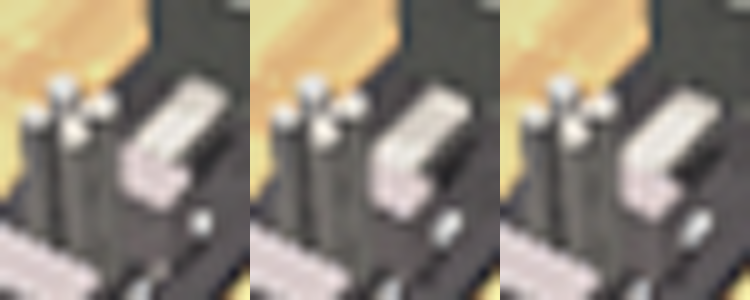

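>>> drive_tool:
  deltas:
    - [255,0,0,-0.001,0,0,0]
    - [255,-0.0001,0,-0.003,0,0,0]
    - [255,-0.0001,0,-0.005,0,0,0]
    - [255,-0.0001,0,-0.007,0,0,0]
    - [255,-0.0001,0,-0.009,0,0,0]
    - [255,-0.0001,0,-0.011,0,0,0]
    - [255,-0.0001,0,-0.013,0,0,0]
    - [255,-0.0001,0,-0.014,0,0,0]
    - [255,-0.0001,0,-0.014,0,0,0]
    - [255,-0.0001,0,-0.014,0,0,0]

```text
time: 13.45
tool_pos: [562.3, 45.3, 65.0]
tcp_rot: [-43.4, 89.9, -135.1]
ft_force: [-2.0, -2.6, 5.6]
finger_gap: 0.1
```

```bash
python3 - <<'E'
from h import *
s=snap('side','side11');snap('wrist','wrist11')
plan([563.7,31,65],-1.6)
cv2.imwrite('pics/c16.png',np.hstack([cv2.resize(load(n)['frame'][205:235,232:257],None,fx=10,fy=10,interpolation=cv2.INTER_CUBIC) for n in('side10','side11')]+[cv2.resize(load('wrist11')['frame'][0:150,200:325],(250,300))]))
E
```

```text
t 13.55 pos [562.3  45.3  64.9] gap 0.4 F [-2.1 -2.1  5.3]
tool y heading -1.67 xdir [-0.001 -0.001 -1.   ]
shift m [-0.0001  0.0018  0.0142]
turn rad [-0.0011  0.0006  0.0007] deg [-0.1  0.   0. ]
```

View pics/c16.png

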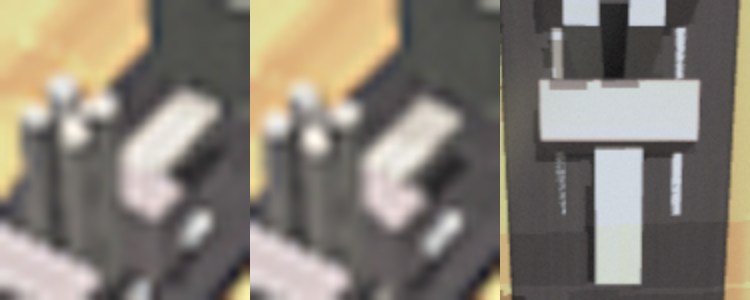

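```bash
python3 - <<'E'
from h import *
s=load('wrist11')
for p in[(220,40),(299,40),(298.5,70),(220,70)]: print(cast(s,*p,38).round(1))
E
```

```text
[545.7 149.   38. ]
[588.1 147.7  38. ]
[588.  132.7  38. ]
[544.7 134.   38. ]
```

>>> drive_tool:
  deltas:
    - [255,0.0001,0,-0.0005,0,0,0]
    - [255,0.0001,0,-0.001,0,0,0]
    - [255,0.0001,0,-0.0015,0,0,0]
    - [255,0.0001,0,-0.002,0,0,0]
    - [255,0.0001,0,-0.0025,0,0,0]
    - [255,0.0001,0,-0.0025,0,0,0]
    - [255,0.0001,0,-0.003,0,0,0]
    - [255,0.0001,0,-0.003,0,0,0]
    - [255,0.0001,0,-0.003,0,0,0]
    - [255,0.0001,0,-0.003,0,0,0]

```text
time: 14.38
tool_pos: [562.5, 47.9, 64.9]
tcp_rot: [-21.7, 89.9, -113.4]
ft_force: [-2.3, -4.2, 6.3]
finger_gap: -0.1
```

```bash
python3 - <<'E'
from h import *
for i in range(3):
    snap('wrist','wrist12');print(sense()['ft_force'].round(2))
plan([563.7,31,65],-1.6)
E
```

```text
[-2.22 -2.53  5.53]
[-2.71 -3.03  6.61]
[-1.85 -3.09  6.44]
t 14.53 pos [562.5  47.9  64.9] gap 0.2 F [-1.8 -3.1  6.4]
tool y heading -1.67 xdir [-0.001 -0.001 -1.   ]
shift m [-0.0001  0.0017  0.0169]
turn rad [-0.0013  0.0011  0.0005] deg [-0.1  0.1  0. ]
```

>>> drive_tool:
  deltas:
    - [255,0.0001,0,-0.0003,0,0,0]
    - [255,0.0001,0,-0.0006,0,0,0]
    - [255,0.0001,0,-0.0009,0,0,0]
    - [255,0.0001,0,-0.0012,0,0,0]
    - [255,0.0001,0,-0.0015,0,0,0]
    - [255,0.0001,0,-0.0015,0,0,0]
    - [255,0.0001,0,-0.0015,0,0,0]
    - [255,0.0001,0,-0.0015,0,0,0]
    - [255,0.0001,0,-0.0015,0,0,0]
    - [255,0.0001,0,-0.0015,0,0,0]

```text
time: 15.37
tool_pos: [562.8, 49.6, 64.8]
tcp_rot: [9.6, 90.0, -82.1]
ft_force: [-0.4, -3.8, 5.0]
finger_gap: 0.0
```

```bash
python3 - <<'E'
from h import *
for i in range(4):
    snap('wrist','wrist13');print(sense()['ft_force'].round(2))
plan([563.7,31,65],-1.6)
cv2.imwrite('pics/c17.png',np.hstack([cv2.resize(load(n)['frame'][0:100,200:325],(400,320)) for n in('wrist11','wrist13')]))
E
```

```text
[-0.38 -3.41  5.75]
[-0.5  -3.29  4.58]
[-0.38 -4.56  5.23]
[-0.62 -3.48  5.21]
t 15.57 pos [562.8  49.6  64.8] gap -0.3 F [-0.6 -3.5  5.2]
tool y heading -1.67 xdir [ 0.    -0.001 -1.   ]
shift m [-0.0002  0.0015  0.0185]
turn rad [-0.0013  0.0007 -0.0001] deg [-0.1  0.  -0. ]
```

View pics/c17.png

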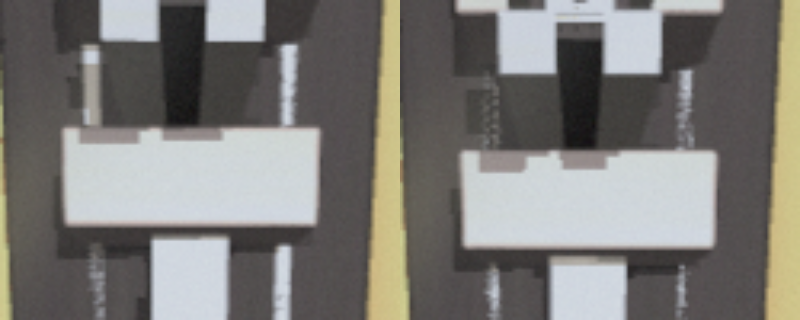

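```bash
python3 - <<'E'
from h import *
s=load('wrist13')
f=lambda x,y:((x-400)/3.2+200-.35,y/3.2-.35)
for p in[(461,152),(716,152)]: print('jaw',cast(s,*f(*p),38).round(2))
for p in[(455,11),(723,11)]: print('anv',cast(s,*f(*p),38).round(2))
for p in[(499,73),(662,73)]: print('off',cast(s,*f(*p),80).round(2))
E
```

```text
jaw [545.25 149.77  38.  ]
jaw [588.32 148.52  38.  ]
anv [545.6  170.75  38.  ]
anv [589.25 169.47  38.  ]
off [555.34 150.16  80.  ]
off [575.63 149.57  80.  ]
```

>>> drive_tool:
  deltas:
    - [255,-0.003,0,0,0,0,0]
    - [255,-0.005,0,0,0,0,0]
    - [255,-0.005,0,0.008,0,0,0]
    - [255,-0.005,0,0.0165,0,0,0]
    - [255,-0.005,0,0.0165,0,0,0]
    - [255,-0.004,0,0.0165,0,0,0]
    - [255,-0.003,0,0.0165,0,0,0]
    - [255,-0.0022,0,0.0165,0,0,0]
    - [255,-0.0015,0,0.0165,0,0,0]
    - [255,-0.001,0,0.0165,0,0,0]

```text
time: 16.4
tool_pos: [561.7, 33.6, 65.2]
tcp_rot: [-90.6, 89.9, 177.7]
ft_force: [0.0, 0.4, 0.1]
finger_gap: 0.3
```

>>> drive_tool:
  deltas:
    - [255,0.0003,0,0,0,0,0]
    - [255,0.0005,0,0,0,0,0]
    - [255,0.0007,0,0,0,0,0]
    - [255,0.0009,0,0,0,0,0]
    - [255,0.001,0,0,0,0,0]
    - [255,0.001,0,0,0,0,0]
    - [255,0.001,0,0,0,0,0]
    - [255,0.001,0,0,0,0,0]
    - [255,0.001,0,0,0,0,0]
    - [255,0.001,0,0,0,0,0]

```text
time: 17.23
tool_pos: [561.9, 33.5, 64.9]
tcp_rot: [-94.1, 90.0, 174.3]
ft_force: [-2.7, -0.2, 5.5]
finger_gap: 0.0
```

```bash
python3 - <<'E'
from h import *
for i in range(3):
    snap('wrist','wrist14');print(sense()['ft_force'].round(2))
plan([563.7,31,65],-1.6)
E
```

```text
[-2.99  0.75  5.89]
[-2.88  1.4   5.67]
[-3.54  0.17  5.61]
t 17.38 pos [561.9  33.6  64.9] gap -0.1 F [-3.5  0.2  5.6]
tool y heading -1.67 xdir [-0.001  0.    -1.   ]
shift m [-0.0001  0.0019  0.0025]
turn rad [-0.0012 -0.0001  0.0008] deg [-0.1 -0.   0. ]
```

>>> drive_tool:
  deltas:
    - [255,0.0002,0,0,0,0,0]
    - [255,0.0003,0,0,0,0,0]
    - [255,0.0003,0,-0.0005,0,0,0]
    - [255,0.0003,0,-0.001,0,0,0]
    - [255,0.0003,0,-0.0015,0,0,0]
    - [255,0.0003,0,-0.002,0,0,0]
    - [255,0.0003,0,-0.002,0,0,0]
    - [255,0.0003,0,-0.002,0,0,0]
    - [255,0.0003,0,-0.002,0,0,0]
    - [255,0.0003,0,-0.002,0,0,0]

```text
time: 18.22
tool_pos: [562.4, 34.6, 64.9]
tcp_rot: [11.1, 89.9, -80.6]
ft_force: [-2.2, -3.6, 6.1]
finger_gap: 0.2
```

```bash
python3 - <<'E'
from h import *
for i in range(3):
    snap('wrist','wrist14');print(sense()['ft_force'].round(2))
plan([563.7,31,65],-1.6)
E
```

```text
[-2.57 -2.91  5.52]
[-2.32 -4.35  5.93]
[-2.64 -3.94  5.84]
t 18.37 pos [562.5  34.7  64.9] gap 0.1 F [-2.6 -3.9  5.8]
tool y heading -1.68 xdir [ 0.    -0.001 -1.   ]
shift m [-0.0001  0.0014  0.0036]
turn rad [-0.0014  0.0013 -0.0003] deg [-0.1  0.1 -0. ]
```

>>> drive_tool:
  deltas:
    - [255,0.0002,0,0,0,0,0]
    - [255,0.0004,0,0,0,0,0]
    - [255,0.0005,0,-0.0005,0,0,0]
    - [255,0.0005,0,-0.001,0,0,0]
    - [255,0.0005,0,-0.0015,0,0,0]
    - [255,0.0005,0,-0.0015,0,0,0]
    - [255,0.0005,0,-0.0015,0,0,0]
    - [255,0.0005,0,-0.0015,0,0,0]
    - [255,0.0005,0,-0.0015,0,0,0]
    - [255,0.0005,0,-0.0015,0,0,0]

```text
time: 19.2
tool_pos: [562.9, 35.8, 64.9]
tcp_rot: [33.3, 89.9, -58.4]
ft_force: [-1.9, -4.2, 8.8]
finger_gap: 0.1
```

```bash
python3 - <<'E'
from h import *
for i in range(3):
    snap('wrist','wrist15');print(sense()['ft_force'].round(2))
plan([563.7,31,65],-1.6)
E
```

```text
[-1.68 -4.59  7.84]
[-2.33 -3.88  7.85]
[-2.65 -5.25  8.02]
t 19.35 pos [562.9  35.8  64.9] gap 0.5 F [-2.7 -5.2  8. ]
tool y heading -1.69 xdir [ 0.001 -0.002 -1.   ]
shift m [-0.0001  0.001   0.0048]
turn rad [-0.0015  0.0018 -0.0011] deg [-0.1  0.1 -0.1]
```

>>> drive_tool:
  deltas:
    - [255,0.0001,0,-0.0002,0,0,0]
    - [255,0.0002,0,-0.0004,0,0,0]
    - [255,0.0002,0,-0.0006,0,0,0]
    - [255,0.0002,0,-0.0008,0,0,0]
    - [255,0.0002,0,-0.001,0,0,0]
    - [255,0.0002,0,-0.001,0,0,0]
    - [255,0.0002,0,-0.001,0,0,0]
    - [255,0.0002,0,-0.001,0,0,0]
    - [255,0.0002,0,-0.001,0,0,0]
    - [255,0.0002,0,-0.001,0,0,0]

```text
time: 20.18
tool_pos: [563.1, 36.5, 64.9]
tcp_rot: [35.2, 89.8, -56.5]
ft_force: [-2.3, -5.8, 9.5]
finger_gap: 0.3
```

```bash
python3 - <<'E'
from h import *
F=[]
for i in range(6):
    snap('wrist','wrist16');F.append(sense()['ft_force'])
print(np.mean(F,0).round(2),np.std(F,0).round(2))
plan([563.7,31,65],-1.6)
s=load('wrist16');cv2.imwrite('pics/c18.png',cv2.resize(s['frame'][0:110,195:330],None,fx=5.5,fy=5.4,interpolation=cv2.INTER_CUBIC))
E
```

```text
[-2.2  -5.89  8.89] [0.69 0.28 0.5 ]
t 20.48 pos [563.1  36.5  64.9] gap 0.0 F [-1.6 -6.   8.1]
tool y heading -1.69 xdir [ 0.001 -0.002 -1.   ]
shift m [-0.0001  0.0007  0.0055]
turn rad [-0.0016  0.0022 -0.0016] deg [-0.1  0.1 -0.1]
```

View pics/c18.png

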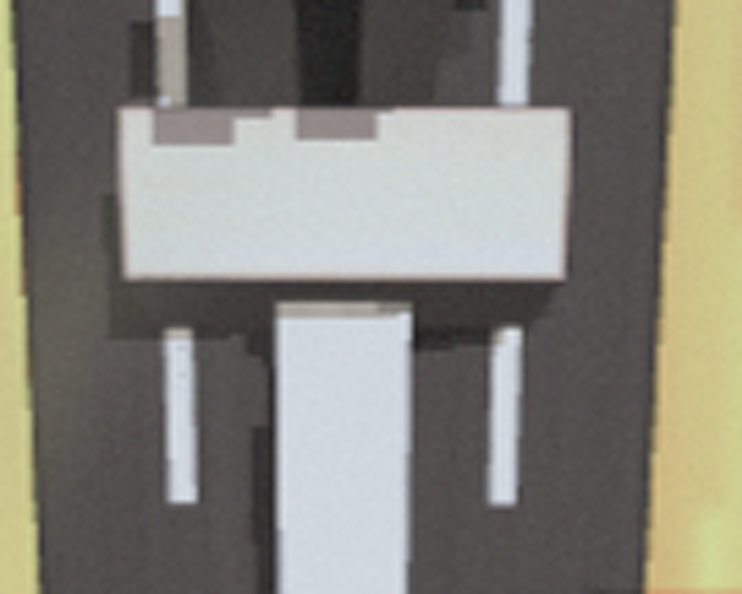

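>>> drive_tool:
  deltas:
    - [255,0,0,0.0004,0,0,0]
    - [255,0,0,0.0007,0,0,0]
    - [255,-0.001,0,0.0008,0,0,0]
    - [255,-0.002,0,0.0008,0,0,0]
    - [255,-0.005,0,0.0008,0,0,0]
    - [255,-0.02,0,0.0008,0,0,0]
    - [255,-0.05,0,0.0008,0,0,0]
    - [255,-0.08,0,0.0008,0,0,0]
    - [255,-0.1,0,0.0008,0,0,0]
    - [255,-0.1,0,0.0008,0,0,0]

```text
time: 21.32
tool_pos: [565.2, 37.2, 169.4]
tcp_rot: [90.2, 89.6, -1.5]
ft_force: [0.4, -1.1, 0.8]
finger_gap: -0.4
```

>>> drive_tool:
  deltas:
    - [255,-0.01,0,-0.03,0,0,0]
    - [255,-0.02,0,-0.06,0,0,0]
    - [255,-0.02,0,-0.08,0,0,0]
    - [255,-0.02,0,-0.08,0,0,0]
    - [255,-0.02,0,-0.08,0,0,0]
    - [255,-0.02,0,-0.08,0,0,0]
    - [255,-0.02,0,-0.08,0,0,0]
    - [255,-0.02,0,-0.08,0,0,0]
    - [255,-0.02,0,-0.08,0,0,0]
    - [255,-0.02,0,-0.08,0,0,0]

```text
time: 22.15
tool_pos: [564.4, 116.4, 183.3]
tcp_rot: [-81.7, 89.9, -173.4]
ft_force: [0.7, -0.3, 0.2]
finger_gap: 0.3
```

```bash
python3 - <<'E'
from h import *
s=snap('wrist','wrist17');snap('side','side17');snap('scene','scene17');print(sense()['ft_force'].round(1))
plan([563.7,31,65],-1.6)
w=s['frame'];cv2.imwrite('pics/c19.png',cv2.resize(w[60:240,195:325],None,fx=4,fy=3.3,interpolation=cv2.INTER_CUBIC))
cv2.imwrite('pics/c20.png',np.hstack([cv2.resize(load('side17')['frame'][180:250,205:285],(400,400),interpolation=cv2.INTER_CUBIC),cv2.resize(load('scene17')['frame'][145:225,235:315],(400,400),interpolation=cv2.INTER_CUBIC)]))
E
```

```text
[0.9 0.1 0.5]
t 22.3 pos [564.4 116.8 183.5] gap -0.2 F [0.9 0.1 0.5]
tool y heading -1.7 xdir [-0.001 -0.    -1.   ]
shift m [0.1185 0.0019 0.0858]
turn rad [-0.0017  0.0001  0.0008] deg [-0.1  0.   0. ]
```

View pics/c19.png

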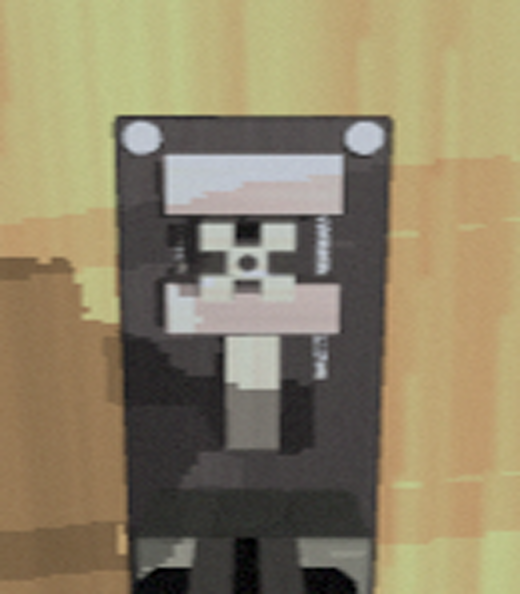

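View pics/c20.png

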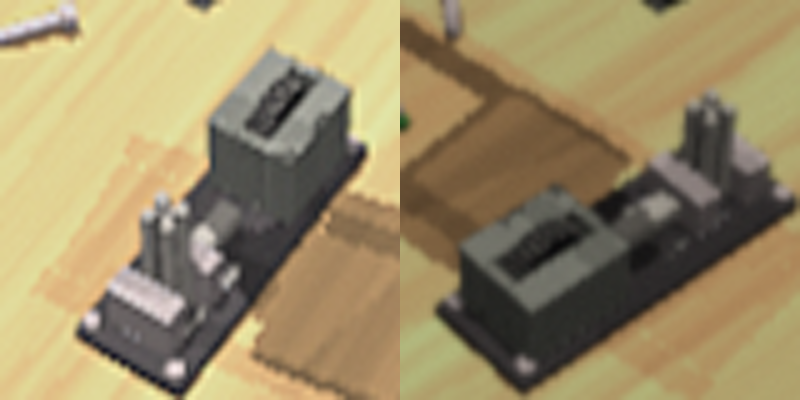

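```bash
python3 - <<'E'
from h import *
s=load('wrist17')
f=lambda x,y:((x+.5)/4-.5+195,(y+.5)/3.3-.5+60)
for n,z,pts in[('anv',38,[(165,214),(343,214)]),('jaw front',38,[(163,283),(340,283)]),('jaw back',38,[(165,334),(339,334)]),('off +y',80,[(199,223),(297,222)]),('off -y',80,[(200,301),(297,300)])]:
    q=[cast(s,*f(*p),z)[:2] for p in pts];d=q[1]-q[0];print(n,q[0].round(1),q[1].round(1),np.mean(q,0).round(1),'len %.1f ang %.1f'%(np.hypot(*d),np.degrees(np.arctan2(d[1],d[0]))))
cv2.imwrite('pics/c21.png',cv2.resize(s['frame'][100:170,225:290],None,fx=10,fy=8,interpolation=cv2.INTER_CUBIC))
E
```

```text
anv [545.7 170.8] [589.4 169.5] [567.6 170.2] len 43.7 ang -1.7
jaw front [544.2 150.4] [588.5 149.1] [566.4 149.8] len 44.3 ang -1.7
jaw back [544.  134.8] [588.1 133.5] [566.  134.2] len 44.2 ang -1.7
off +y [555.8 170.1] [576.4 169.7] [566.1 169.9] len 20.6 ang -1.0
off -y [555.2 150.2] [576.  149.8] [565.6 150. ] len 20.8 ang -1.0
```

View pics/c21.png

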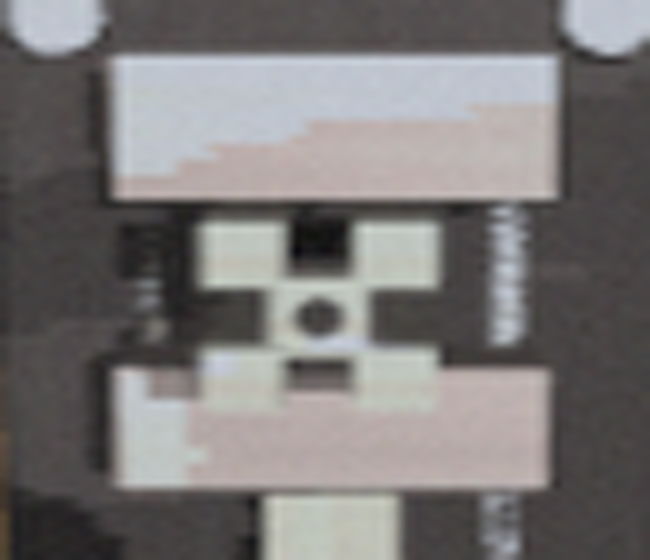

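```bash
python3 - <<'E'
from h import *
a=load('scene0')['frame'];b=load('scene17')['frame'];
d=(cv2.absdiff(a,b).max(2)>60).astype(np.uint8);n,l,st,c=cv2.connectedComponentsWithStats(d)
print([(st[i].tolist()) for i in range(1,n) if st[i][4]>25])
hand_in()
E
```

```text
[[238, 0, 49, 37, 862], [292, 0, 16, 18, 104], [86, 11, 22, 17, 127], [148, 29, 39, 46, 980], [82, 39, 14, 14, 96], [268, 47, 45, 100, 2545], [157, 84, 26, 33, 397], [0, 103, 125, 110, 3443], [167, 118, 114, 76, 1619], [112, 125, 38, 18, 366], [131, 136, 30, 11, 187], [292, 165, 10, 11, 63], [288, 176, 11, 9, 27], [283, 178, 11, 10, 32], [278, 187, 7, 5, 26], [167, 215, 14, 23, 210]]
the job is handed in; nothing more can be done
```

I stood the 70 mm offcut upright between the jig's jaws and let go. I then closed the moving jaw with three strokes of the shut fingertips on the thumbwheel rim, lifted clear and handed the job in at about 22 s.

**Fit:** in the last wrist view the jaw faces are about 20.4 mm apart. The offcut fills y = 150.0 to 169.9 mm between faces at 149.8 and 170.2 mm. It stands upright and square to within about 0.7°, which is within pixel error.

**Clamping:** the last steady rim force was about 5.9 N with 8.9 N pressing down. Allowing about 3 N of drag, that suggests roughly 10 N of clamping, the top of the snug range. I worked that out from the forces; I did not measure it, and I did not re-test it after letting go.

**What was not clean:**
- One touch-down on the wheel peaked at about 21 N of the 25 N allowed, so that press was not light.
- The fingertip may have slipped a little on the rim. Its travel adds up to more than the jaw moved.

**Other things on the bench:** comparing the first and last scene pictures, the changed areas are where the arm, its shadow, the jig and the offcut's old spot are. None of them is at the stub, the wide piece, the bolts or the screwdriver. I did not check the other items one by one.

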